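# Tap the armrest's bearing cup home

## Robot

A 7-joint arm with a two-finger parallel gripper is mounted at the origin on the work surface. World frame = base frame: x ahead of the robot, y to its left, z up, the work surface at z = 0. Lengths are in m, angles in rad, forces in N, time in s.
With the tool pointing down it reaches from about 0.425 to 0.95 m from the base axis. Payload 4.7 kg.
Tool frame: the origin (TCP) lies on the centre line of the jaws, within the pads' length; the fingertips stand 25 mm ahead of it and the grasp point (between the pads) lies 6 mm ahead of it; z points along the fingers, y is the line along which they close (so a half turn about z gives the same grasp; the last joint's range is limited). The gripper opens to 85 mm and grips with 20 to 120 N. Pads are 22 mm wide; open, the fingers measure 114 mm over their backs; the gripper's body (76 mm by 85 mm) begins 54 mm behind the grasp point. The pads swing forward as they close: fully open they stand 13 mm farther back than shut.
Start: joints at [1.072, 0.469, -0.049, 1.532, 0.024, 1.141, -0.082], TCP at [0.306, -0.602, 0.256] pointing down, gripper open.
Joint ranges: [-2.59, 2.59], [-0.33, 1.99], [-1.39, 1.29], [0.1, 2.45], [-1.04, 4.18], [0.21, 1.99], [-2.66, 2.66]. Speed limits (rad/s): [2.57, 2.57, 3.14, 3.14, 3.14, 3.14, 3.14].

## Interface

Orientations are given as [roll, pitch, yaw] about the fixed x, y, z axes, in that order (R = Rz(yaw) Ry(pitch) Rx(roll)).
In Python, from bench import manip gives the robot as it stands.
- The arm moves only by the tool send_rows, never from a script. Its arguments are lists of equal length, an entry for each row: "travel": the shift along the tool's x, y, z in units of 30 mm (1.0 is 30 mm), a list of three; "turn": the turn about the tool's z in units of 6 degrees (1.0 is 6 degrees). In form: {"travel": [[x, y, z], ...], "turn": [turn, ...]}. A call has 1 to 12 rows; each row shifts and turns the commanded pose from where the row before left it, along the tool's axes as they then stand; what a row does not reach is not made up. A row lasts 1/12 s, in which the tool goes at most 41.7 mm and 7.16 degrees, less where a joint would pass 70% of its speed; a pose out of reach is approached as far as the arm can. A call is refused whole if a number of a shift passes 1 or a number of a turn 1, either way. A call with a gripper value outside its range is refused whole. "gripper" is the closure, from 0 (fully open) to 1 (shut), set as the call begins (left out, the last holds). The fingers move at their own pace and stop on an object; "grip_force" is the grip in N (left out, the last holds). Time passes only in rows, so rows that do not move let the fingers close. It gives the time, the measured TCP pose, the force, the opening and the grip force at its end, in the units of the state.
- manip.observe(): the state, without advancing time (a new reading comes with each control period).
- manip.camera(name): name is "side" or "top"; returns a dict with "pixels" (480x640x3 uint8, red, green, blue), "camera_matrix" (3x3 intrinsics, pixels), "T" (4x4, takes a point from camera to world coordinates). Camera axes: x right, y up, looking along -z (the intrinsics and any distortion apply to the point x, -y, -z); pixel columns grow to the right and rows downward; lengths in m; the calibration is good to about 2 mm. A picture is of the moment at which its call begins. There is no depth.
- manip.job_done(): hands the job in; it is judged then, once.
The state is a dict: "time": time; "qpos": joint angles; "qd": joint speeds; "joint_torque": joint torques, N m; "ee_pos": TCP position; "eef_rot": TCP orientation; "contact_force": force on the tool from outside, world axes, zero at the start; "wrist_torque": the same for the moment, N m; "finger_gap": opening from 0.0 (shut) to 1.0 (fully open); "grip_force": force on a finger pad.
Only numpy, scipy, OpenCV 4.12 (cv2) and the standard library are available. Lean on these libraries where they do the work, as an engineer would, in place of code of your own. Each camera call takes 0.05 s, during which the arm holds its last target. There are 200 camera calls.

## Task

The flanged bearing cup of the client's armrest base has been started in its bore by hand and sits a little crooked: take the nylon drift from its stand and tap the cup down with its tip, in small bites alternately around the steel rim so that it goes in square and never cocks, until the flange is fully home on the hub all round and a firm push of 15 N on the rim finds it solid. Press only on the rim, not on the bearing in the middle and not with the gripper, and never harder than 40 N. Then put the drift back in its stand as it was and leave the other things on the bench where they are.

Things in the scene. Friction and masses are not known exactly. Their poses are not given: they have to be found in the camera images.
- hub: fixed swivel base of the armrest: grey plate 120 x 150 x 12 mm on the bench, on it an aluminium hub 90 mm across, its flat top 70 mm above the bench, with an upright bore 61 mm across; a black clamp knob sticks out on its +x side to 86 mm from the axis, at most 48 mm high. Origin: on the bore's axis at bench level, z up
- hub_face (a point): centre of the bore's mouth, level with the hub's flat top, 70 mm above the bench; z up. Just inside the mouth eight spring leaves (a tolerance ring) grip the cup's skirt: the cup stays where it is left; a push of 7 to 15 N on one side of the rim drives that side down, the far side hardly moves; once home it is solid
- cup: loose steel bearing cup, 0.3 kg: skirt 58 mm across, 28 mm deep; above it a flange 74 mm across, 5 mm thick, whose flat top is the rim to tap, a ring from 25 to 37 mm radius. Inside the ring, 3.5 mm lower, lies the bearing, not to be pressed. Origin: centre of the skirt's foot, z up its axis. Starts 10 to 13 mm deep in the bore, leaning 2 to 3 degrees to a random side
- cup_flange (a point): centre of the flange's underside, 28 mm above the cup's origin; on the hub's face when home
- cup_rim (a point): centre of the circle of the rim's flat top, 33 mm above the cup's origin
- stand: fixed black block 80 x 80 x 66 mm with an upright round hole 24 mm across and 60 mm deep in the middle of its top. Origin: centre of its underside; z up
- stand_hole (a point): centre of the hole's mouth, on the block's top, 66 mm above the bench
- drift: off-white nylon drift, 75 g: round guard 44 mm across and 6 mm thick, above it a handle 24 mm across and 55 mm long, below it a tip shaft 16 mm across with a flat end. The tip has been worn and faced off: 49 to 55 mm long, different each time. Stands tip down in the stand, guard on the block. Origin: centre of the guard's underside; z along the axis towards the handle
- drift_guard (a point): on the drift's axis, at the guard's upper side where the handle begins, 6 mm above its origin
- pen: bystander: tattoo pen machine, 125 mm long, 31 mm across, lying on the bench; origin at the bottom of its middle
- ink: bystander: black ink bottle 42 mm across, 105 mm tall, upright; origin at the centre of its foot
- caps: bystander: clear tray 75 x 120 x 8 mm with six little ink caps 18 mm tall on it; origin at the centre of its underside

How it is judged:
On the way, in this order (a step that is already met when the one before it is completed fails the run):
1. the drift is lifted out of its stand (z of drift in the frame of stand_hole above 0.06 m), for 0.1 s.
2. the cup's flange is home on the hub's face, square, under a firm push of the drift (z of cup_flange in the frame of hub_face below 0.0015 m and horizontal distance between cup_flange and hub_face below 0.003 m and angle between the z axis of cup and the z axis of hub, either way round below 0.03 rad and contact force between drift and cup above 10 N), for 0.05 s.
At the end, for the whole second after the job is handed in: The flange's underside is within 1.5 mm of the hub's face, within 3 mm of the bore's axis and square within 0.03 rad; the drift stands upright (0.08 rad) in the stand's hole, guard down on the block within 4 mm and within 10 mm of its axis; cup and drift are at rest (z of cup_flange in the frame of hub_face below 0.0015 m and horizontal distance between cup_flange and hub_face below 0.003 m and angle between the z axis of cup and the z axis of hub, either way round below 0.03 rad and z of drift in the frame of stand_hole below 0.004 m and horizontal distance between drift and stand_hole below 0.01 m and angle between drift's own z axis and vertical below 0.08 rad and linear speed of each of drift, cup below 0.02 m/s); the robot touches nothing.
It fails at once if the cup cocks in the bore: it leans more than 0.12 rad (about 7 degrees) (angle between the z axis of cup and the z axis of hub, either way round above 0.12 rad).
It fails at once if the drift presses on the cup with more than 40 N (contact force between drift and cup above 40 N).
It fails at once if the drift presses on the bearing in the middle of the cup (contact force between drift and cup_c1 above 3 N).
It fails at once if the gripper or arm presses on the cup (contact force between any of the fingers, the arm and cup above 2 N).
It fails at once if the pen, the ink bottle or the tray of ink caps is shifted by more than 25 mm (distance of any of pen, ink, caps from where it was at the start of the episode above 0.025 m).
It also fails if it takes over 72 s, if anything falls off the work surface, if the arm or the gripper's body presses on something with over 40 N, if the wrist force passes 120 N, or if a joint passes its speed limit or range.

## Working session

There is one attempt and no reset: what is moved stays moved. The work goes in short steps, Python scripts to look and compute and a tool call to move; the robot and the scene stay as the last step left them, time stands still between calls to the robot, and variables do not carry over. Pictures are saved under pics/ and viewed, at most 10 in all, crops included, and the job is handed in when it is done.

Besides the shell and the picture viewer there is one more tool, called after "Emit:" in YAML: its name, and indented under it one key for each argument. send_rows: Moves the arm, as the interface text tells. Its arguments: {"type":"object","properties":{"travel":{"type":"array"},"turn":{"type":"array"},"gripper":{"type":"number"},"grip_force":{"type":"number"}},"required":["travel","turn"]}

```bash
mkdir -p pics; python3 - <<'E'
from bench import manip
import cv2,numpy as np
o=manip.observe();print(o)
for n in("top","side"):
    c=manip.camera(n);cv2.imwrite(f"pics/{n}0.png",c["pixels"][:,:,::-1]);np.savez(f"{n}0.npz",**{k:c[k] for k in("pixels","camera_matrix","T")});print(n,[k for k in c],c["camera_matrix"],c["T"])
E
```

```text
{'time': 0.0, 'qpos': array([ 1.07213907,  0.46948639, -0.04861714,  1.5336742 ,  0.02408886,
        1.14097682, -0.08234368]), 'qd': array([ 7.24078346e-04, -1.76399002e-05, -9.77207456e-04, -1.35027696e-03,
        2.00780228e-04,  6.19291475e-04, -1.05552753e-04]), 'joint_torque': array([ 1.74752618e-03, -5.10308611e+01, -4.64605715e-02, -2.37718302e+01,
        1.06938975e-02,  7.48771301e-03, -2.24654215e-06]), 'ee_pos': array([ 0.30534263, -0.60140509,  0.25523947]), 'eef_rot': array([-3.13963365e+00,  5.01200453e-05,  4.69759969e-01]), 'contact_force': array([ 0.20403944, -0.43400648,  0.36532031]), 'wrist_torque': array([ 0.0143303 ,  0.03095408, -0.00732906]), 'grip_force': 0.0, 'finger_gap': 1.0027510180944543}
top ['pixels', 'camera_matrix', 'T'] [[584.1054738    0.         319.84074933]
 [  0.         584.1054738  231.16303685]
 [  0.           0.           1.        ]] [[ 1.52524296e-02  9.93745495e-01 -1.10622124e-01  4.86178000e-01]
 [-9.99883667e-01  1.51446722e-02 -1.81433374e-03 -8.52806787e-03]
 [-1.27650175e-04  1.10636928e-01  9.93860883e-01  1.31315803e+00]
 [ 0.00000000e+00  0.00000000e+00  0.00000000e+00  1.00000000e+00]]
side ['pixels', 'camera_matrix', 'T'] [[529.81955624   0.         316.99729913]
 [  0.         529.81955624 243.76221377]
 [  0.           0.           1.        ]] [[-0.83029202  0.27498798 -0.48476465  0.08114689]
 [-0.55722607 -0.39291117  0.73151891  0.81091063]
 [ 0.01068946  0.87749782  0.47946149  0.62408993]
 [ 0.          0.          0.          1.        ]]
```

View pics/top0.png

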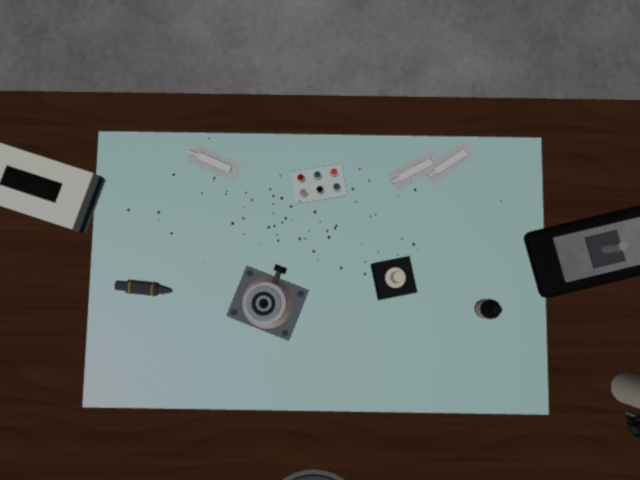

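View pics/side0.png

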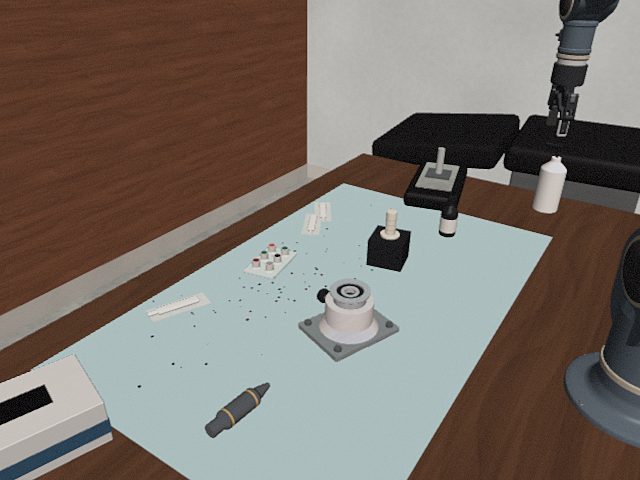

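The top view shows the hub at about (268,303), the stand at (394,278) with the drift handle top near (398,277), and the ink bottle at (489,309). In the side view the hub's cup rim is at (350,292) and the drift at (390,225).

```bash
cat > h.py <<'E'
import numpy as np,cv2
def load(n):
    d=np.load(n+".npz");return d["pixels"],d["camera_matrix"],d["T"]
def ray(K,T,u,v):
    d=T[:3,:3]@np.array([(u-K[0,2])/K[0,0],-(v-K[1,2])/K[1,1],-1]);return T[:3,3],d
def onz(K,T,u,v,z):
    o,d=ray(K,T,u,v);return o+d*(z-o[2])/d[2]
def blob(m,box):
    x0,y0,x1,y1=box;k=np.zeros(m.shape,np.uint8);k[y0:y1,x0:x1]=m[y0:y1,x0:x1]*255
    c,_=cv2.findContours(k,cv2.RETR_EXTERNAL,cv2.CHAIN_APPROX_NONE);return max(c,key=cv2.contourArea)
def proj(K,T,p):
    c=T[:3,:3].T@(np.asarray(p)-T[:3,3]);return K[0,0]*c[0]/-c[2]+K[0,2],-K[1,1]*c[1]/-c[2]+K[1,2]
E
python3 - <<'E'
from h import *
a,K,T=load("top0");b,K2,T2=load("side0")
g=a.max(2).astype(int)
c=blob(g<60,(360,245,430,310));c=cv2.convexHull(c);r=cv2.minAreaRect(c);print("stand",r)
for p in cv2.boxPoints(r):print(onz(K,T,*p,0.066))
w=blob(g>120,(380,262,412,295));(u,v),rad=cv2.minEnclosingCircle(w);print("guard",u,v,rad,cv2.fitEllipse(w),onz(K,T,u,v,.072))
A=cv2.resize(a[235:350,215:430],None,fx=3.6,fy=3.6,interpolation=cv2.INTER_CUBIC)
B=cv2.resize(b[200:365,290:420],None,fx=3.6,fy=3.6,interpolation=cv2.INTER_CUBIC)
cv2.imwrite("pics/cA.png",A[:,:,::-1]);cv2.imwrite("pics/cB.png",B[:,:,::-1])
E
```

```text
stand ((393.4038391113281, 277.51922607421875), (36.08536148071289, 39.41933822631836), 78.69007110595703)
[ 0.55676916 -0.11554867  0.066     ]
[ 0.57455928 -0.19809446  0.066     ]
[ 0.4995144  -0.21299769  0.066     ]
[ 0.4819513  -0.13098002  0.066     ]
guard 394.6764831542969 277.4803771972656 10.046159744262695 ((394.7915954589844, 277.3712463378906), (19.001907348632812, 19.383773803710938), 129.20460510253906) [ 0.52798858 -0.16634741  0.072     ]
```

View pics/cA.png

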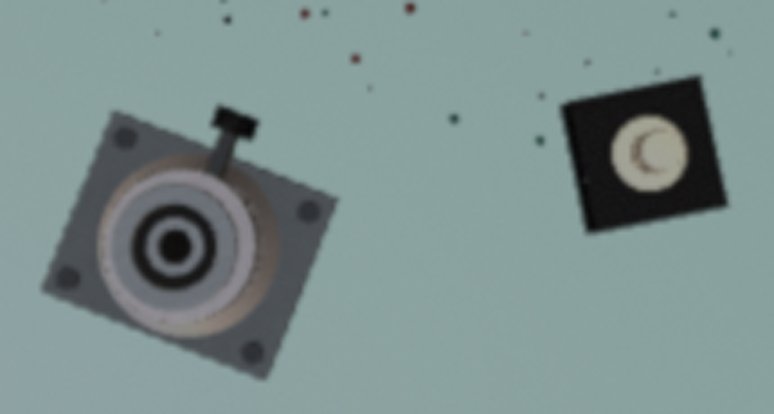

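View pics/cB.png

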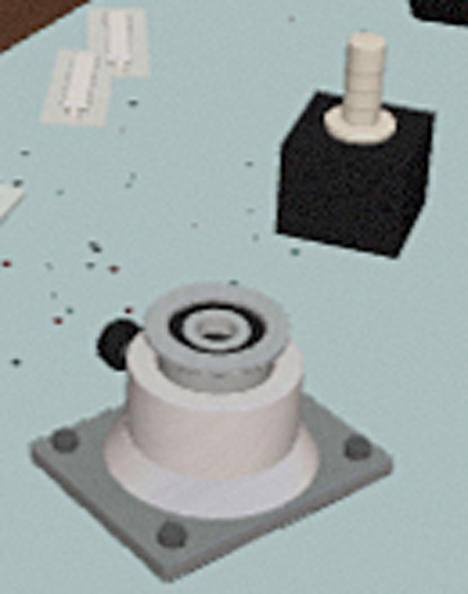

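The crops show the flange's dark bearing ring centred near full-image (263,303) in the top view and about (350,291) in the side view. The guard and handle are upright in the stand.

```bash
python3 - <<'E'
from h import *
a,K,T=load("top0");b,K2,T2=load("side0")
def tri(p,q):
    (o,d),(s,e)=ray(K,T,*p),ray(K2,T2,*q);t=np.linalg.lstsq(np.c_[d,-e],s-o,rcond=None)[0];x,y=o+d*t[0],s+e*t[1];return (x+y)/2,np.linalg.norm(x-y)
m=blob(a.max(2)<75,(245,285,282,322));e=cv2.fitEllipse(cv2.convexHull(m));print("bearing top",e)
m2=blob(b.max(2)<75,(334,278,368,305));e2=cv2.fitEllipse(cv2.convexHull(m2));print("side",e2)
print("seal",onz(K,T,*e[0],.085),tri(e[0],e2[0]))
# rim: seal is 3.5mm lower. plate corners
h=a.astype(int)
gr=((h[:,:,1]-h[:,:,0])<14)&(h.max(2)<140)|(h.max(2)<60)|(h[:,:,0]>h[:,:,1]) 
p=blob(gr,(222,262,312,345));r=cv2.minAreaRect(cv2.convexHull(p));print("plate",r)
P=[onz(K,T,*q,.012) for q in cv2.boxPoints(r)];print(np.round(P,4))
# hub face and rim circle: radial profile in top picture
c0=np.array(proj(K,T,onz(K,T,*e[0],.085)))
g=cv2.GaussianBlur(a,(3,3),0).astype(int)
for n,f,bx in(("hubface",(h[:,:,0]>h[:,:,1]+3)&(h[:,:,0]>120),(235,270,300,340)),):
    q=blob(f,bx);E=cv2.fitEllipse(cv2.convexHull(q));print(n,E,onz(K,T,*E[0],.07))
for q in [(0,),(90,),(180,),(270,)]:
    t=np.deg2rad(q[0]);print(q,[tuple(g[int(round(c0[1]-s*np.sin(t))),int(round(c0[0]+s*np.cos(t)))]) for s in range(8,26,1)])
E
```

```text
bearing top ((262.8362731933594, 303.1496276855469), (23.224597930908203, 23.889156341552734), 30.97400665283203)
side ((349.67510986328125, 290.6484375), (13.562156677246094, 26.099512100219727), 92.0097885131836)
seal [0.46991847 0.11036358 0.085     ] (array([0.47139207, 0.11047679, 0.09149438]), np.float64(0.003145204398124599))
plate ((269.2203369140625, 297.13446044921875), (67.4808578491211, 66.21788787841797), 21.614776611328125)
[[0.4407 0.1987 0.012 ]
 [0.5775 0.1488 0.012 ]
 [0.5244 0.0079 0.012 ]
 [0.3888 0.0592 0.012 ]]
hubface ((275.3287658691406, 323.02020263671875), (5.329707622528076, 14.951728820800781), 64.67283630371094) [0.42862348 0.08444501 0.07      ]
(0,) [(np.int64(73), np.int64(76), np.int64(81)), (np.int64(43), np.int64(44), np.int64(46)), (np.int64(32), np.int64(31), np.int64(32)), (np.int64(48), np.int64(49), np.int64(51)), (np.int64(80), np.int64(84), np.int64(88)), (np.int64(102), np.int64(107), np.int64(113)), (np.int64(108), np.int64(113), np.int64(120)), (np.int64(108), np.int64(113), np.int64(120)), (np.int64(105), np.int64(109), np.int64(115)), (n
[... 2199 characters left out ...]
9)), (np.int64(39), np.int64(39), np.int64(39)), (np.int64(65), np.int64(66), np.int64(68)), (np.int64(91), np.int64(94), np.int64(98)), (np.int64(104), np.int64(108), np.int64(114)), (np.int64(107), np.int64(112), np.int64(119)), (np.int64(109), np.int64(114), np.int64(121)), (np.int64(116), np.int64(119), np.int64(126)), (np.int64(128), np.int64(129), np.int64(136)), (np.int64(139), np.int64(138), np.int64(144)), (np.int64(143), np.int64(141), np.int64(146)), (np.int64(142), np.int64(140), np.int64(142)), (np.int64(140), np.int64(138), np.int64(137)), (np.int64(136), np.int64(135), np.int64(133)), (np.int64(125), np.int64(124), np.int64(123)), (np.int64(104), np.int64(106), np.int64(107))]
```

Emit:
send_rows:
  travel:
    - [1, 0.2, 0]
    - [1, 0.2, 0]
    - [0.6, 0, 0]
    - [0, 0, 0]
    - [0, 0, 0]
  turn: [1, 1, 1, 1, 0.5]

```text
time: 0.52
ee_pos: [0.3849, -0.5823, 0.2553]
eef_rot: [-3.14, 0.0, -0.002]
contact_force: [-1.7, -0.5, 0.0]
finger_gap: 1.002
grip_force: 0.0
```

Emit:
send_rows:
  travel:
    - [0.4, -1, 0]
    - [0.4, -1, 0]
    - [0.4, -1, 0]
    - [0.4, -1, 0]
    - [0.4, -1, 0]
    - [0.4, -1, 0]
    - [0.4, -1, 0]
    - [0.4, -1, 0]
    - [0.4, -1, 0]
    - [0.4, -1, 0]
    - [0.4, -1, 0]
    - [0.37, -1, 0]
  turn: [0, 0, 0, 0, 0, 0, 0, 0, 0, 0, 0, 0]

```text
time: 1.52
ee_pos: [0.5265, -0.2224, 0.256]
eef_rot: [-3.141, 0.0, -0.001]
contact_force: [0.6, -0.0, -0.2]
finger_gap: 0.997
grip_force: 0.0
```

Emit:
send_rows:
  travel:
    - [0, -1, 0.5]
    - [0, -0.88, 0.5]
    - [0, 0, 0.5]
    - [0, 0, 0.5]
    - [0, 0, 0]
    - [0, 0, 0]
    - [0, 0, 0]
  turn: [0, 0, 0, 0, 0, 0, 0]

```text
time: 2.1
ee_pos: [0.5267, -0.1682, 0.1969]
eef_rot: [3.141, -0.001, -0.002]
contact_force: [-0.3, -0.4, 1.1]
finger_gap: 1.0
grip_force: 0.0
```

```bash
python3 - <<'E'
from bench import manip
import cv2,numpy as np
print(manip.observe()["ee_pos"],manip.observe()["eef_rot"],manip.observe()["contact_force"])
for n in("top","side"):
    c=manip.camera(n);np.savez(f"{n}1.npz",**{k:c[k] for k in("pixels","camera_matrix","T")})
    a=c["pixels"];im=a[200:300,350:450] if n=="top" else a[130:280,320:470]
    globals()[n]=cv2.resize(im,(400,400),interpolation=cv2.INTER_CUBIC)
cv2.imwrite("pics/p1.png",np.hstack([top,side])[:,:,::-1])
E
```

```text
[ 0.52667399 -0.16820203  0.1969074 ] [ 3.14128385e+00 -8.28595997e-04 -2.23728078e-03] [-0.25849616 -0.41058649  1.09034804]
```

View pics/p1.png

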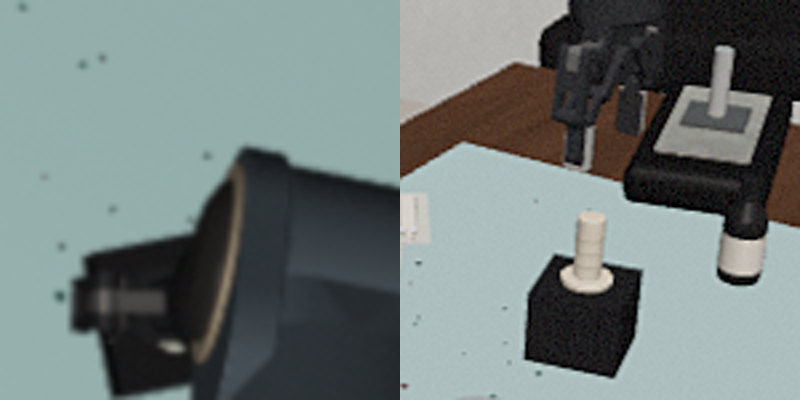

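Top crop: gripper fingers straddle the stand, the guard edge peeks out at about (392,286) full. Side crop: the fingers (crop (578,160) and (635,130)) stand above the drift top at crop (590,215).

```bash
python3 - <<'E'
from h import *
a,K,T=load("side0")
f=lambda p:tuple(np.round((np.array(proj(K,T,p))-[320,130])*[400/150,400/150]+[400,0],1))
for p in[(.5267,-.1682,.172),(.5267,-.1682+.0425,.185),(.5267,-.1682-.0425,.185),(.528,-.1663,.127),(.528,-.1663,.072),(.528,-.1663,.069)]:print(p,f(p))
b=blob((a.min(2)>110)&(a[:,:,0]>a[:,:,2]+5),(372,200,410,245))
x,y,w,h=cv2.boundingRect(b);print(x,y,w,h)
up=b[:,0,:];up=up[(up[:,1]>y+6)&(up[:,1]<y+18)];uc=(up[:,0].min()+up[:,0].max())/2;print("handle col",uc, proj(K,T,(.528,-.1663,.105)))
E
```

```text
(0.5267, -0.1682, 0.172) (np.float64(602.0), np.float64(167.5))
(0.5267, -0.12569999999999998, 0.185) (np.float64(579.2), np.float64(169.6))
(0.5267, -0.2107, 0.185) (np.float64(626.3), np.float64(136.5))
(0.528, -0.1663, 0.127) (np.float64(595.1), np.float64(218.0))
(0.528, -0.1663, 0.072) (np.float64(590.0), np.float64(276.9))
(0.528, -0.1663, 0.069) (np.float64(589.7), np.float64(280.1))
380 209 20 31
handle col 391.0 (np.float64(392.3888430477517), np.float64(220.7192412067731))
```

Emit:
send_rows:
  travel:
    - [0.07, -0.07, 0.8]
    - [0, 0, 0.8]
    - [0, 0, 0.7]
    - [0, 0, 0.5]
    - [0, 0, 0.25]
    - [0, 0, 0]
    - [0, 0, 0]
  turn: [0, 0, 0, 0, 0, 0, 0]

```text
time: 2.78
ee_pos: [0.529, -0.1659, 0.1055]
eef_rot: [3.141, -0.001, -0.002]
contact_force: [-0.2, -0.1, -0.2]
finger_gap: 1.002
grip_force: 0.0
```

Emit:
send_rows:
  travel:
    - [0, 0, 0]
    - [0, 0, 0]
    - [0, 0, 0]
    - [0, 0, 0]
    - [0, 0, 0]
    - [0, 0, 0]
    - [0, 0, 0]
    - [0, 0, 0]
    - [0, 0, 0]
    - [0, 0, 0]
  turn: [0, 0, 0, 0, 0, 0, 0, 0, 0, 0]
  gripper: 1
  grip_force: 80

```text
time: 3.62
ee_pos: [0.5289, -0.1657, 0.1055]
eef_rot: [3.141, -0.001, -0.001]
contact_force: [-0.2, 0.2, 5.8]
finger_gap: 0.26
grip_force: 78.1
```

Emit:
send_rows:
  travel:
    - [0, 0, -0.3]
    - [0, 0, -0.6]
    - [0, 0, -0.8]
    - [0, 0, -0.8]
    - [0, 0, -0.8]
    - [0, 0, -0.5]
    - [0, 0, -0.2]
    - [0, 0, 0]
    - [0, 0, 0]
  turn: [0, 0, 0, 0, 0, 0, 0, 0, 0]

```text
time: 4.37
ee_pos: [0.5279, -0.1654, 0.2241]
eef_rot: [-3.141, 0.001, -0.001]
contact_force: [-0.2, -0.3, -1.1]
finger_gap: 0.263
grip_force: 78.3
```

```bash
python3 - <<'E'
from bench import manip
import cv2,numpy as np
from h import *
print(manip.observe()["ee_pos"],manip.observe()["eef_rot"],manip.observe()["contact_force"])
c=manip.camera("side");np.savez("side2.npz",**{k:c[k] for k in("pixels","camera_matrix","T")})
a,K,T=load("side2")
im=a[110:260,320:470]
m=(a.min(2)>110)&(a[:,:,0]>a[:,:,2]+5)
b=blob(m,(365,140,425,260));x,y,w,h=cv2.boundingRect(b);print(x,y,w,h)
for r in range(y,y+h):
    q=np.where(m[r,x:x+w])[0]+x;print(r,q.min(),q.max(),end="; ")
p=manip.observe()["ee_pos"]
for dz in(-.0395,-.0395-.049,-.0395-.055):print(dz,proj(K,T,p+[0,0,dz]))
cv2.imwrite("pics/p2.png",cv2.resize(im,(600,600),interpolation=cv2.INTER_CUBIC)[:,:,::-1])
E
```

```text
[ 0.5278518  -0.16544987  0.22414685] [-3.14137460e+00  1.17085918e-03 -1.31313855e-03] [-0.23600907 -0.29784565 -1.11912562]
384 159 21 50
159 400 401; 160 400 401; 161 400 401; 162 400 401; 163 400 401; 164 399 401; 165 399 401; 166 399 401; 167 399 401; 168 396 401; 169 396 400; 170 396 400; 171 399 400; 172 396 400; 173 396 400; 174 396 400; 175 396 400; 176 396 404; 177 397 400; 178 395 400; 179 395 400; 180 397 399; 181 387 399; 182 385 402; 183 384 403; 184 384 404; 185 385 404; 186 385 404; 187 385 404; 188 386 403; 189 389 401; 190 391 397; 191 391 397; 192 391 397; 193 391 397; 194 391 396; 195 390 396; 196 390 396; 197 390 396; 198 390 396; 199 390 396; 200 390 396; 201 390 396; 202 390 396; 203 390 395; 204 390 395; 205 390 395; 206 389 395; 207 389 395; 208 390 395; -0.0395 (np.float64(395.2804579366889), np.float64(187.9668724602603))
-0.0885 (np.float64(393.4636778458782), np.float64(208.64530326800008))
-0.0945 (np.float64(393.246237861705), np.float64(211.1201859961319))
```

View pics/p2.png

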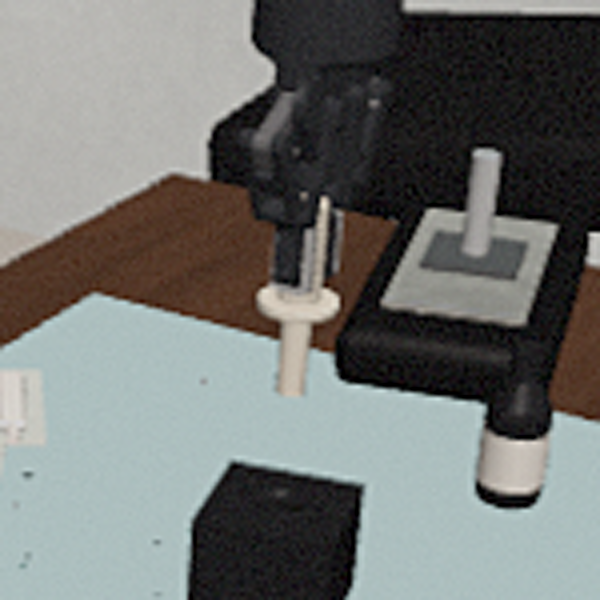

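The side crop shows the drift held upright, guard at about (394,185) and tip end at (392.5,208), with the stand empty below. The tip is about 51 mm long.

Emit:
send_rows:
  travel:
    - [-0.2, -0.9, 0]
    - [-0.2, -1, 0]
    - [-0.25, -1, 0]
    - [-0.25, -1, 0]
    - [-0.25, -1, 0]
    - [-0.25, -1, 0]
    - [-0.25, -1, 0]
    - [-0.25, -0.8, 0.3]
    - [0, -0.4, 0.4]
    - [0, 0, 0.3]
    - [0, 0, 0]
    - [0, 0, 0]
  turn: [0, 0, 0, 0, 0, 0, 0, 0, 0, 0, 0, 0]
  grip_force: 110

```text
time: 5.42
ee_pos: [0.4713, 0.0761, 0.1936]
eef_rot: [3.14, 0.003, -0.003]
contact_force: [-0.6, -0.6, -0.6]
finger_gap: 0.255
grip_force: 107.6
```

```bash
python3 - <<'E'
from bench import manip
import cv2,numpy as np
from h import *
print(manip.observe()["ee_pos"],manip.observe()["eef_rot"],manip.observe()["contact_force"])
c=manip.camera("side");np.savez("side3.npz",**{k:c[k] for k in("pixels","camera_matrix","T")})
a,K,T=load("side3")
cv2.imwrite("pics/p3.png",cv2.resize(a[200:340,290:430],(700,600),interpolation=cv2.INTER_CUBIC)[:,:,::-1])
E
```

```text
[0.47128535 0.07608868 0.19359917] [ 3.14046509e+00  2.88181276e-03 -2.91331020e-03] [-0.58986822 -0.59037417 -0.62530781]
```

View pics/p3.png

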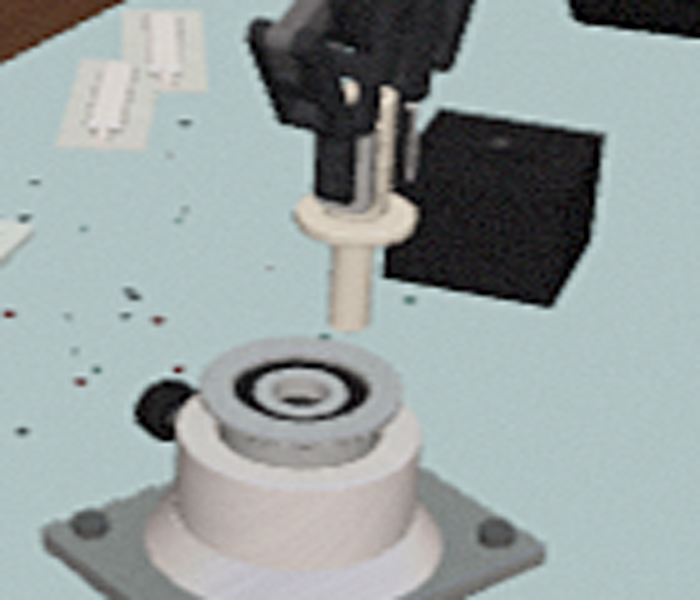

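The tip (crop (350,325)) hovers above the far (-y) side of the rim, whose crop centre is at (300,385).

Emit:
send_rows:
  travel:
    - [0, -0.03, 0.12]
    - [0, 0, 0.1]
    - [0, 0, 0]
    - [0, 0, 0]
  turn: [0, 0, 0, 0]

```text
time: 5.8
ee_pos: [0.4718, 0.0779, 0.1882]
eef_rot: [3.141, 0.0, -0.002]
contact_force: [0.4, 0.1, -0.9]
finger_gap: 0.256
grip_force: 107.6
```

Emit:
send_rows:
  travel:
    - [0, 0, 0.03]
    - [0, 0, 0]
    - [0, 0, 0]
  turn: [0, 0, 0]

```text
time: 6.05
ee_pos: [0.4718, 0.0784, 0.1874]
eef_rot: [3.142, -0.0, -0.001]
contact_force: [0.8, 1.0, -0.4]
finger_gap: 0.255
grip_force: 107.6
```

Emit:
send_rows:
  travel:
    - [0, 0, 0.03]
    - [0, 0, 0]
    - [0, 0, 0]
  turn: [0, 0, 0]

```text
time: 6.3
ee_pos: [0.4718, 0.0784, 0.1864]
eef_rot: [3.142, 0.0, -0.001]
contact_force: [-0.3, -0.1, -0.2]
finger_gap: 0.257
grip_force: 107.6
```

Emit:
send_rows:
  travel:
    - [0, 0, 0.03]
    - [0, 0, 0]
    - [0, 0, 0]
  turn: [0, 0, 0]

```text
time: 6.55
ee_pos: [0.4718, 0.0784, 0.1854]
eef_rot: [3.141, 0.0, -0.001]
contact_force: [-0.1, 0.5, -0.7]
finger_gap: 0.257
grip_force: 107.6
```

Emit:
send_rows:
  travel:
    - [0, 0, 0.04]
    - [0, 0, 0]
    - [0, 0, 0]
  turn: [0, 0, 0]

```text
time: 6.8
ee_pos: [0.4718, 0.0784, 0.1842]
eef_rot: [3.142, 0.0, -0.001]
contact_force: [-0.4, 0.1, -1.3]
finger_gap: 0.258
grip_force: 107.6
```

Emit:
send_rows:
  travel:
    - [0, 0, 0.04]
    - [0, 0, 0]
    - [0, 0, 0]
  turn: [0, 0, 0]

```text
time: 7.05
ee_pos: [0.4718, 0.0784, 0.1831]
eef_rot: [3.142, 0.0, -0.001]
contact_force: [0.6, 0.4, 0.1]
finger_gap: 0.256
grip_force: 107.6
```

Emit:
send_rows:
  travel:
    - [0, 0, 0.04]
    - [0, 0, 0]
    - [0, 0, 0]
  turn: [0, 0, 0]

```text
time: 7.3
ee_pos: [0.472, 0.0782, 0.182]
eef_rot: [3.141, -0.001, -0.002]
contact_force: [0.9, -0.8, 0.5]
finger_gap: 0.257
grip_force: 107.5
```

Emit:
send_rows:
  travel:
    - [0, 0, 0.04]
    - [0, 0, 0]
    - [0, 0, 0]
  turn: [0, 0, 0]

```text
time: 7.55
ee_pos: [0.472, 0.0782, 0.1808]
eef_rot: [3.141, -0.001, -0.002]
contact_force: [-0.3, -0.3, 1.8]
finger_gap: 0.254
grip_force: 107.5
```

Emit:
send_rows:
  travel:
    - [0, 0, 0.03]
    - [0, 0, 0]
    - [0, 0, 0]
  turn: [0, 0, 0]

```text
time: 7.8
ee_pos: [0.472, 0.0782, 0.1799]
eef_rot: [3.141, -0.0, -0.002]
contact_force: [0.1, -1.9, 2.7]
finger_gap: 0.256
grip_force: 107.5
```

Emit:
send_rows:
  travel:
    - [0, 0, 0.03]
    - [0, 0, 0]
    - [0, 0, 0]
  turn: [0, 0, 0]

```text
time: 8.05
ee_pos: [0.472, 0.0782, 0.1789]
eef_rot: [3.141, -0.0, -0.002]
contact_force: [1.9, -2.4, 3.2]
finger_gap: 0.256
grip_force: 107.5
```

```bash
python3 - <<'E'
from bench import manip
import cv2,numpy as np
from h import *
c=manip.camera("side");np.savez("side4.npz",**{k:c[k] for k in("pixels","camera_matrix","T")})
a,K,T=load("side4")
cv2.imwrite("pics/p4.png",cv2.resize(a[210:330,300:420],(600,600),interpolation=cv2.INTER_CUBIC)[:,:,::-1])
p=manip.observe()["ee_pos"];print(p,manip.observe()["contact_force"],manip.observe()["wrist_torque"])
f=lambda p:np.round((np.array(proj(K,T,p))-[300,210])*5,1)
for dz in(-.0365,-.0395,-.0885,-.0945):print(f(p+[0,0,dz]))
E
```

```text
[0.47197613 0.07818358 0.17892949] [ 1.13773841 -2.6956356   2.82878432] [-0.76954306 -0.182512    0.0120317 ]
[302.8 244.4]
[302.4 251.6]
[295.8 365.6]
[295.  379.2]
```

View pics/p4.png

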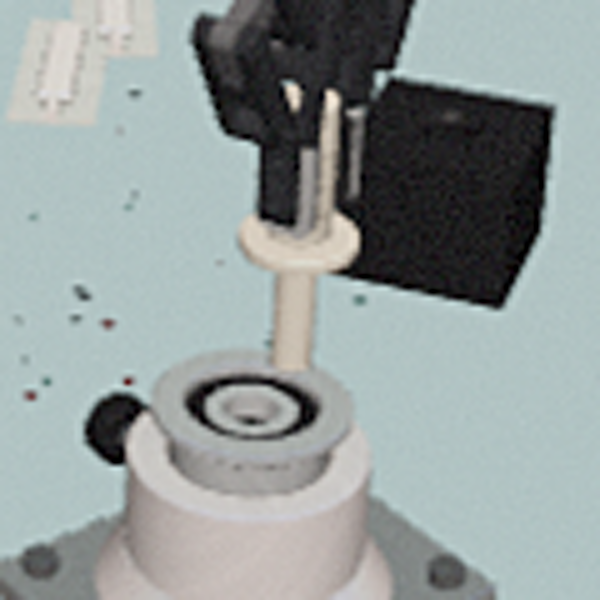

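The crop shows the tip's end (293,367) on the far side of the rim, whose far edge is at about y=358. The guard is at (299,243), and I'll check numerically whether the drift slipped in the grip.

```bash
python3 - <<'E'
from h import *
P={2:(.52785,-.16545,.22415),3:(.47129,.07609,.1936),4:(.47198,.07818,.17893)}
for n,p in P.items():
    a,K,T=load(f"side{n}");a=cv2.resize(a,None,fx=4,fy=4,interpolation=cv2.INTER_CUBIC)
    m=(a.min(2)>110)&(a[:,:,0].astype(int)>a[:,:,2].astype(int)+8)
    u,v=proj(K,T,np.array(p)+[0,0,-.0365]);u=int(u*4);v=int(v*4)
    b=blob(m,(u-60,v-45,u+60,v+150));q=b[:,0,:]
    g=[(r,q[q[:,1]==r,0].min(),q[q[:,1]==r,0].max()) for r in range(q[:,1].min(),q[:,1].max()+1)]
    w=[x for x in g if x[2]-x[1]>70];s=[x for x in g if x[0]>w[-1][0]+20]
    print(n,"pred",u,v,"guard rows",w[0][0]-v,w[-1][0]-v,"cols",max(w,key=lambda x:x[2]-x[1]),"tip row",g[-1][0]-v,"shaft mid",[(s[i][1]+s[i][2])/2-u for i in(5,len(s)//2,-8)])
E
```

```text
2 pred 1581 745 guard rows -14 7 cols (738, np.int32(1537), np.int32(1619)) tip row 90 shaft mid [np.float64(-6.0), np.float64(-9.0), np.float64(-11.0)]
3 pred 1447 1005 guard rows -23 17 cols (1000, np.int32(1396), np.int32(1493)) tip row 103 shaft mid [np.float64(-5.5), np.float64(-7.5), np.float64(-8.5)]
4 pred 1442 1035 guard rows -23 16 cols (1027, np.int32(1391), np.int32(1487)) tip row 103 shaft mid [np.float64(-6.5), np.float64(-8.0), np.float64(-10.0)]
```

Emit:
send_rows:
  travel:
    - [0, 0, -0.35]
    - [0, -0.5, 0]
    - [0, -0.8, 0]
    - [0, -0.6, 0]
    - [0, -0.3, 0]
    - [0, 0, 0.2]
    - [0, 0, 0]
    - [0, 0, 0]
  turn: [0, 0, 0, 0, 0, 0, 0, 0]

```text
time: 8.77
ee_pos: [0.4713, 0.143, 0.1827]
eef_rot: [3.14, 0.002, -0.003]
contact_force: [-0.4, -1.3, -1.8]
finger_gap: 0.256
grip_force: 107.7
```

Emit:
send_rows:
  travel:
    - [0, 0, 0.03]
    - [0, 0, 0]
    - [0, 0, 0]
  turn: [0, 0, 0]

```text
time: 9.02
ee_pos: [0.472, 0.1436, 0.1825]
eef_rot: [3.141, 0.0, -0.003]
contact_force: [-0.0, -0.2, -1.5]
finger_gap: 0.257
grip_force: 107.7
```

Emit:
send_rows:
  travel:
    - [0, 0, 0.03]
    - [0, 0, 0]
    - [0, 0, 0]
  turn: [0, 0, 0]

```text
time: 9.27
ee_pos: [0.4719, 0.1442, 0.1816]
eef_rot: [3.142, -0.0, -0.002]
contact_force: [0.2, 0.4, -0.4]
finger_gap: 0.252
grip_force: 107.7
```

Emit:
send_rows:
  travel:
    - [0, 0, 0.03]
    - [0, 0, 0]
    - [0, 0, 0]
  turn: [0, 0, 0]

```text
time: 9.52
ee_pos: [0.4719, 0.1444, 0.1807]
eef_rot: [3.142, -0.0, -0.001]
contact_force: [-0.1, 0.2, -1.1]
finger_gap: 0.255
grip_force: 107.7
```

Emit:
send_rows:
  travel:
    - [0, 0, 0.03]
    - [0, 0, 0]
    - [0, 0, 0]
  turn: [0, 0, 0]

```text
time: 9.77
ee_pos: [0.4721, 0.1446, 0.18]
eef_rot: [-3.141, -0.001, -0.001]
contact_force: [-0.2, 0.7, 1.4]
finger_gap: 0.254
grip_force: 107.7
```

Emit:
send_rows:
  travel:
    - [0, 0, 0.03]
    - [0, 0, 0]
    - [0, 0, 0]
  turn: [0, 0, 0]

```text
time: 10.02
ee_pos: [0.4721, 0.1448, 0.1791]
eef_rot: [-3.141, -0.001, -0.001]
contact_force: [-0.1, 0.7, 3.0]
finger_gap: 0.254
grip_force: 107.7
```

Emit:
send_rows:
  travel:
    - [0, 0, 0.04]
    - [0, 0, 0]
    - [0, 0, 0]
  turn: [0, 0, 0]

```text
time: 10.27
ee_pos: [0.4721, 0.145, 0.1778]
eef_rot: [-3.141, -0.001, -0.001]
contact_force: [-0.4, 1.2, 2.7]
finger_gap: 0.252
grip_force: 107.6
```

Emit:
send_rows:
  travel:
    - [0, 0, 0.04]
    - [0, 0, 0]
    - [0, 0, 0]
  turn: [0, 0, 0]

```text
time: 10.52
ee_pos: [0.4722, 0.1448, 0.1766]
eef_rot: [-3.141, -0.001, -0.001]
contact_force: [0.4, 2.5, 2.9]
finger_gap: 0.256
grip_force: 107.5
```

Emit:
send_rows:
  travel:
    - [0, 0, -0.35]
    - [0.3, 0.3, 0]
    - [0.4, 0.4, 0]
    - [0.35, 0.43, 0]
    - [0, 0, 0.1]
    - [0, 0, 0]
    - [0, 0, 0]
  turn: [0, 0, 0, 0, 0, 0, 0]

```text
time: 11.1
ee_pos: [0.5028, 0.1099, 0.1835]
eef_rot: [3.141, 0.002, -0.002]
contact_force: [-0.3, 0.5, -0.9]
finger_gap: 0.259
grip_force: 107.7
```

Emit:
send_rows:
  travel:
    - [0, 0, 0.05]
    - [0, 0, 0]
    - [0, 0, 0]
  turn: [0, 0, 0]

```text
time: 11.35
ee_pos: [0.5029, 0.1109, 0.1825]
eef_rot: [3.141, 0.0, -0.0]
contact_force: [0.0, 0.3, -0.9]
finger_gap: 0.258
grip_force: 107.7
```

Emit:
send_rows:
  travel:
    - [0, 0, 0.05]
    - [0, 0, 0]
    - [0, 0, 0]
  turn: [0, 0, 0]

```text
time: 11.6
ee_pos: [0.5032, 0.1106, 0.181]
eef_rot: [3.141, 0.0, -0.001]
contact_force: [-0.4, 0.4, -0.8]
finger_gap: 0.253
grip_force: 107.7
```

Emit:
send_rows:
  travel:
    - [0, 0, 0.04]
    - [0, 0, 0]
    - [0, 0, 0]
  turn: [0, 0, 0]

```text
time: 11.85
ee_pos: [0.5033, 0.1104, 0.1797]
eef_rot: [3.141, 0.0, -0.001]
contact_force: [1.0, -0.8, -1.5]
finger_gap: 0.258
grip_force: 107.7
```

Emit:
send_rows:
  travel:
    - [0, 0, 0.04]
    - [0, 0, 0]
    - [0, 0, 0]
  turn: [0, 0, 0]

```text
time: 12.1
ee_pos: [0.5033, 0.1104, 0.1785]
eef_rot: [3.142, 0.0, -0.001]
contact_force: [-0.6, -0.2, -1.0]
finger_gap: 0.258
grip_force: 107.7
```

Emit:
send_rows:
  travel:
    - [0, 0, 0.04]
    - [0, 0, 0]
    - [0, 0, 0]
  turn: [0, 0, 0]

```text
time: 12.35
ee_pos: [0.5036, 0.1105, 0.1776]
eef_rot: [-3.141, -0.001, -0.001]
contact_force: [0.2, 0.4, 0.6]
finger_gap: 0.255
grip_force: 107.7
```

Emit:
send_rows:
  travel:
    - [0, 0, -0.4]
    - [-0.5, 0, 0]
    - [-0.7, 0, 0]
    - [-0.6, 0, 0]
    - [-0.4, 0, 0]
    - [0, 0, 0.2]
    - [0, 0, 0]
    - [0, 0, 0]
  turn: [0, 0, 0, 0, 0, 0, 0, 0]

```text
time: 13.02
ee_pos: [0.438, 0.1105, 0.1833]
eef_rot: [-3.141, -0.0, -0.002]
contact_force: [0.5, 0.1, -1.9]
finger_gap: 0.252
grip_force: 107.7
```

Emit:
send_rows:
  travel:
    - [0, 0, 0.04]
    - [0, 0, 0]
    - [0, 0, 0]
  turn: [0, 0, 0]

```text
time: 13.27
ee_pos: [0.4379, 0.1106, 0.1821]
eef_rot: [-3.141, -0.0, -0.002]
contact_force: [1.2, 0.4, -1.2]
finger_gap: 0.253
grip_force: 107.7
```

Emit:
send_rows:
  travel:
    - [0, 0, 0.04]
    - [0, 0, 0]
    - [0, 0, 0]
  turn: [0, 0, 0]

```text
time: 13.52
ee_pos: [0.4374, 0.1105, 0.1809]
eef_rot: [3.142, 0.0, -0.002]
contact_force: [-0.8, -0.3, -0.5]
finger_gap: 0.26
grip_force: 107.7
```

Emit:
send_rows:
  travel:
    - [0, 0, 0.04]
    - [0, 0, 0]
    - [0, 0, 0]
  turn: [0, 0, 0]

```text
time: 13.77
ee_pos: [0.4373, 0.1105, 0.1797]
eef_rot: [3.142, 0.0, -0.001]
contact_force: [0.6, 0.7, -0.4]
finger_gap: 0.26
grip_force: 107.7
```

Emit:
send_rows:
  travel:
    - [0, 0, 0.04]
    - [0, 0, 0]
    - [0, 0, 0]
  turn: [0, 0, 0]

```text
time: 14.02
ee_pos: [0.4374, 0.1105, 0.1786]
eef_rot: [3.142, -0.0, -0.001]
contact_force: [0.4, 0.2, -1.6]
finger_gap: 0.256
grip_force: 107.7
```

Emit:
send_rows:
  travel:
    - [0, 0, 0.04]
    - [0, 0, 0]
    - [0, 0, 0]
  turn: [0, 0, 0]

```text
time: 14.27
ee_pos: [0.4372, 0.1105, 0.1774]
eef_rot: [3.141, 0.0, -0.001]
contact_force: [-1.4, -0.6, 1.0]
finger_gap: 0.255
grip_force: 107.7
```

Emit:
send_rows:
  travel:
    - [0, 0, 0.04]
    - [0, 0, 0]
    - [0, 0, 0]
  turn: [0, 0, 0]

```text
time: 14.52
ee_pos: [0.437, 0.1104, 0.1761]
eef_rot: [3.141, 0.001, -0.001]
contact_force: [-1.8, -0.5, 1.7]
finger_gap: 0.255
grip_force: 107.7
```

Emit:
send_rows:
  travel:
    - [0, 0, -0.35]
    - [0.4, 0.4, 0]
    - [0.4, 0.4, 0]
    - [0.32, 0.3, 0]
    - [0, 0, 0.15]
    - [0, 0, 0]
    - [0, 0, 0.04]
    - [0, 0, 0.04]
    - [0, 0, 0.04]
    - [0, 0, 0.04]
    - [0, 0, 0.03]
    - [0, 0, 0]
  turn: [0, 0, 0, 0, 0, 0, 0, 0, 0, 0, 0, 0]

```text
time: 15.52
ee_pos: [0.4708, 0.0776, 0.1768]
eef_rot: [3.141, -0.0, -0.001]
contact_force: [-1.5, 0.5, 3.0]
finger_gap: 0.257
grip_force: 107.7
```

Emit:
send_rows:
  travel:
    - [0, 0, 0.04]
    - [0, 0, 0]
    - [0, 0, 0]
  turn: [0, 0, 0]

```text
time: 15.77
ee_pos: [0.4709, 0.0773, 0.1754]
eef_rot: [3.141, -0.0, -0.002]
contact_force: [-1.4, -2.6, 3.1]
finger_gap: 0.253
grip_force: 107.7
```

Emit:
send_rows:
  travel:
    - [0, 0, -0.35]
    - [0, -0.6, 0]
    - [0, -0.9, 0]
    - [0, -0.7, 0]
    - [0, 0, 0.2]
    - [0, 0, 0]
    - [0, 0, 0.04]
    - [0, 0, 0.04]
    - [0, 0, 0.04]
    - [0, 0, 0.04]
    - [0, 0, 0.04]
    - [0, 0, 0]
  turn: [0, 0, 0, 0, 0, 0, 0, 0, 0, 0, 0, 0]

```text
time: 16.77
ee_pos: [0.4713, 0.1432, 0.1744]
eef_rot: [-3.142, -0.001, -0.002]
contact_force: [-0.4, -0.1, 3.2]
finger_gap: 0.258
grip_force: 107.8
```

Emit:
send_rows:
  travel:
    - [0, 0, -0.35]
    - [0.4, 0.4, 0]
    - [0.4, 0.4, 0]
    - [0.3, 0.33, 0]
    - [0, 0, 0.15]
    - [0, 0, 0]
    - [0, 0, 0.04]
    - [0, 0, 0.04]
    - [0, 0, 0.04]
    - [0, 0, 0.04]
    - [0, 0, 0.03]
    - [0, 0, 0]
  turn: [0, 0, 0, 0, 0, 0, 0, 0, 0, 0, 0, 0]

```text
time: 17.77
ee_pos: [0.5039, 0.11, 0.1745]
eef_rot: [-3.141, -0.0, -0.001]
contact_force: [-1.4, 1.5, 2.6]
finger_gap: 0.258
grip_force: 107.9
```

Emit:
send_rows:
  travel:
    - [0, 0, -0.35]
    - [-0.6, 0, 0]
    - [-0.9, 0, 0]
    - [-0.7, 0, 0]
    - [0, 0, 0.2]
    - [0, 0, 0]
    - [0, 0, 0.04]
    - [0, 0, 0.04]
    - [0, 0, 0.04]
    - [0, 0, 0.04]
    - [0, 0, 0.04]
    - [0, 0, 0]
  turn: [0, 0, 0, 0, 0, 0, 0, 0, 0, 0, 0, 0]

```text
time: 18.77
ee_pos: [0.4384, 0.1096, 0.173]
eef_rot: [3.141, 0.0, -0.002]
contact_force: [-1.3, 0.3, 4.2]
finger_gap: 0.255
grip_force: 107.9
```

Emit:
send_rows:
  travel:
    - [0, 0, -0.35]
    - [0.4, 0.4, 0]
    - [0.4, 0.4, 0]
    - [0.3, 0.3, 0]
    - [0, 0, 0.2]
    - [0, 0, 0]
    - [0, 0, 0.04]
    - [0, 0, 0.04]
    - [0, 0, 0.04]
    - [0, 0, 0.04]
    - [0, 0, 0.03]
    - [0, 0, 0]
  turn: [0, 0, 0, 0, 0, 0, 0, 0, 0, 0, 0, 0]

```text
time: 19.77
ee_pos: [0.4709, 0.0767, 0.172]
eef_rot: [3.141, -0.0, -0.001]
contact_force: [-1.1, -0.7, 4.1]
finger_gap: 0.257
grip_force: 107.9
```

Next round: +y, +x, -x, −y, about 3 mm each.

Emit:
send_rows:
  travel:
    - [0, 0, -0.35]
    - [0, -0.6, 0]
    - [0, -0.9, 0]
    - [0, -0.75, 0]
    - [0, 0, 0.2]
    - [0, 0, 0]
    - [0, 0, 0.04]
    - [0, 0, 0.04]
    - [0, 0, 0.04]
    - [0, 0, 0.04]
    - [0, 0, 0.04]
    - [0, 0, 0]
  turn: [0, 0, 0, 0, 0, 0, 0, 0, 0, 0, 0, 0]

```text
time: 20.77
ee_pos: [0.4715, 0.1442, 0.1707]
eef_rot: [-3.141, -0.001, -0.002]
contact_force: [-1.4, 1.5, 3.9]
finger_gap: 0.257
grip_force: 108.0
```

Emit:
send_rows:
  travel:
    - [0, 0, -0.35]
    - [0.4, 0.4, 0]
    - [0.4, 0.4, 0]
    - [0.3, 0.32, 0]
    - [0, 0, 0.15]
    - [0, 0, 0]
    - [0, 0, 0.04]
    - [0, 0, 0.04]
    - [0, 0, 0.04]
    - [0, 0, 0.04]
    - [0, 0, 0.03]
    - [0, 0, 0]
  turn: [0, 0, 0, 0, 0, 0, 0, 0, 0, 0, 0, 0]

```text
time: 21.77
ee_pos: [0.5039, 0.111, 0.1707]
eef_rot: [-3.141, -0.0, -0.001]
contact_force: [-1.8, -0.0, 3.4]
finger_gap: 0.258
grip_force: 107.9
```

Emit:
send_rows:
  travel:
    - [0, 0, -0.35]
    - [-0.6, 0, 0]
    - [-0.9, 0, 0]
    - [-0.7, 0, 0]
    - [0, 0, 0.2]
    - [0, 0, 0]
    - [0, 0, 0.04]
    - [0, 0, 0.04]
    - [0, 0, 0.04]
    - [0, 0, 0.04]
    - [0, 0, 0.04]
    - [0, 0, 0]
  turn: [0, 0, 0, 0, 0, 0, 0, 0, 0, 0, 0, 0]

```text
time: 22.77
ee_pos: [0.4384, 0.1106, 0.1691]
eef_rot: [3.142, -0.0, -0.002]
contact_force: [-1.1, 0.0, 4.1]
finger_gap: 0.253
grip_force: 107.9
```

Emit:
send_rows:
  travel:
    - [0, 0, -0.35]
    - [0.4, 0.4, 0]
    - [0.4, 0.4, 0]
    - [0.3, 0.3, 0]
    - [0, 0, 0.2]
    - [0, 0, 0]
    - [0, 0, 0.04]
    - [0, 0, 0.04]
    - [0, 0, 0.03]
    - [0, 0, 0.03]
    - [0, 0, 0.03]
    - [0, 0, 0]
  turn: [0, 0, 0, 0, 0, 0, 0, 0, 0, 0, 0, 0]

```text
time: 23.77
ee_pos: [0.4707, 0.0777, 0.1686]
eef_rot: [3.141, -0.0, -0.001]
contact_force: [-1.9, -0.4, 3.8]
finger_gap: 0.26
grip_force: 107.9
```

Emit:
send_rows:
  travel:
    - [0, 0, -0.35]
    - [0, -0.6, 0]
    - [0, -0.9, 0]
    - [0, -0.73, 0]
    - [0, 0, 0.2]
    - [0, 0, 0]
    - [0, 0, 0.04]
    - [0, 0, 0.04]
    - [0, 0, 0.04]
    - [0, 0, 0.03]
    - [0, 0, 0]
    - [0, 0, 0]
  turn: [0, 0, 0, 0, 0, 0, 0, 0, 0, 0, 0, 0]

```text
time: 24.77
ee_pos: [0.4713, 0.1438, 0.1685]
eef_rot: [3.141, -0.001, -0.002]
contact_force: [-1.4, -1.2, 4.5]
finger_gap: 0.259
grip_force: 108.0
```

Emit:
send_rows:
  travel:
    - [0, 0, -0.35]
    - [0.4, 0.4, 0]
    - [0.4, 0.4, 0]
    - [0.3, 0.3, 0]
    - [0, 0, 0.17]
    - [0, 0, 0]
    - [0, 0, 0.04]
    - [0, 0, 0.04]
    - [0, 0, 0.04]
    - [0, 0, 0.04]
    - [0, 0, 0.04]
    - [0, 0, 0]
  turn: [0, 0, 0, 0, 0, 0, 0, 0, 0, 0, 0, 0]

```text
time: 25.77
ee_pos: [0.504, 0.1119, 0.1679]
eef_rot: [-3.141, -0.0, -0.001]
contact_force: [-0.8, 1.0, 2.1]
finger_gap: 0.256
grip_force: 108.0
```

Emit:
send_rows:
  travel:
    - [0, 0, -0.35]
    - [-0.6, 0, 0]
    - [-0.9, 0, 0]
    - [-0.7, 0, 0]
    - [0, 0, 0.2]
    - [0, 0, 0]
    - [0, 0, 0.04]
    - [0, 0, 0.04]
    - [0, 0, 0.03]
    - [0, 0, 0.02]
    - [0, 0, 0]
    - [0, 0, 0]
  turn: [0, 0, 0, 0, 0, 0, 0, 0, 0, 0, 0, 0]

```text
time: 26.77
ee_pos: [0.4386, 0.1115, 0.1684]
eef_rot: [-3.141, -0.001, -0.002]
contact_force: [0.9, -1.0, 1.5]
finger_gap: 0.253
grip_force: 108.0
```

Now 1 mm steps with readings, at −x first, then −y.

Emit:
send_rows:
  travel:
    - [0, 0, 0.04]
    - [0, 0, 0]
    - [0, 0, 0]
  turn: [0, 0, 0]

```text
time: 27.02
ee_pos: [0.4383, 0.1116, 0.1672]
eef_rot: [-3.141, -0.001, -0.001]
contact_force: [0.1, -0.9, 3.2]
finger_gap: 0.259
grip_force: 108.0
```

Emit:
send_rows:
  travel:
    - [0, 0, 0.03]
    - [0, 0, 0]
    - [0, 0, 0]
  turn: [0, 0, 0]

```text
time: 27.27
ee_pos: [0.4381, 0.1116, 0.1663]
eef_rot: [-3.141, -0.001, -0.001]
contact_force: [-0.8, -0.6, 5.6]
finger_gap: 0.257
grip_force: 108.0
```

Emit:
send_rows:
  travel:
    - [0, 0, -0.35]
    - [0.4, 0.4, 0]
    - [0.4, 0.4, 0]
    - [0.3, 0.35, 0]
    - [0, 0, 0.22]
    - [0, 0, 0]
    - [0, 0, 0.04]
    - [0, 0, 0.03]
    - [0, 0, 0.03]
    - [0, 0, 0.03]
    - [0, 0, 0]
    - [0, 0, 0]
  turn: [0, 0, 0, 0, 0, 0, 0, 0, 0, 0, 0, 0]

```text
time: 28.27
ee_pos: [0.4705, 0.0772, 0.1663]
eef_rot: [3.141, 0.0, -0.001]
contact_force: [-1.6, -1.0, 4.0]
finger_gap: 0.259
grip_force: 108.0
```

Emit:
send_rows:
  travel:
    - [0, 0, -0.35]
    - [0, -0.6, 0]
    - [0, -0.9, 0]
    - [0, -0.73, 0]
    - [0, 0, 0.2]
    - [0, 0, 0]
    - [0, 0, 0.04]
    - [0, 0, 0.04]
    - [0, 0, 0.04]
    - [0, 0, 0.03]
    - [0, 0, 0]
    - [0, 0, 0]
  turn: [0, 0, 0, 0, 0, 0, 0, 0, 0, 0, 0, 0]

```text
time: 29.27
ee_pos: [0.4713, 0.1431, 0.1663]
eef_rot: [3.141, -0.001, -0.002]
contact_force: [-0.8, -1.1, 3.4]
finger_gap: 0.256
grip_force: 108.0
```

Emit:
send_rows:
  travel:
    - [0, 0, -0.35]
    - [0.4, 0.4, 0]
    - [0.4, 0.4, 0]
    - [0.3, 0.33, 0]
    - [0, 0, 0.18]
    - [0, 0, 0]
    - [0, 0, 0.04]
    - [0, 0, 0.03]
    - [0, 0, 0.03]
    - [0, 0, 0.03]
    - [0, 0, 0.03]
    - [0, 0, 0]
  turn: [0, 0, 0, 0, 0, 0, 0, 0, 0, 0, 0, 0]

```text
time: 30.27
ee_pos: [0.5038, 0.1103, 0.1665]
eef_rot: [-3.141, -0.0, -0.001]
contact_force: [-1.8, 0.1, 1.6]
finger_gap: 0.257
grip_force: 108.0
```

Continue at +x with readings.

Emit:
send_rows:
  travel:
    - [0, 0, 0.04]
    - [0, 0, 0]
    - [0, 0, 0]
  turn: [0, 0, 0]

```text
time: 30.52
ee_pos: [0.5042, 0.1102, 0.1655]
eef_rot: [-3.141, -0.001, -0.001]
contact_force: [-1.4, 1.2, 3.7]
finger_gap: 0.257
grip_force: 108.0
```

Emit:
send_rows:
  travel:
    - [0, 0, 0.04]
    - [0, 0, 0]
    - [0, 0, 0]
  turn: [0, 0, 0]

```text
time: 30.77
ee_pos: [0.5044, 0.1101, 0.1644]
eef_rot: [-3.141, -0.001, -0.001]
contact_force: [-0.5, 0.7, 6.0]
finger_gap: 0.258
grip_force: 108.0
```

Emit:
send_rows:
  travel:
    - [0, 0, -0.35]
    - [-0.6, 0, 0]
    - [-0.9, 0, 0]
    - [-0.7, 0, 0]
    - [0, 0, 0.2]
    - [0, 0, 0]
    - [0, 0, 0.04]
    - [0, 0, 0.04]
    - [0, 0, 0.03]
    - [0, 0, 0.02]
    - [0, 0, 0]
    - [0, 0, 0]
  turn: [0, 0, 0, 0, 0, 0, 0, 0, 0, 0, 0, 0]

```text
time: 31.77
ee_pos: [0.4385, 0.11, 0.1648]
eef_rot: [-3.141, -0.001, -0.002]
contact_force: [-1.4, 0.5, 3.0]
finger_gap: 0.251
grip_force: 108.0
```

Emit:
send_rows:
  travel:
    - [0, 0, 0.03]
    - [0, 0, 0]
    - [0, 0, 0]
  turn: [0, 0, 0]

```text
time: 32.02
ee_pos: [0.4385, 0.11, 0.1642]
eef_rot: [-3.141, -0.001, -0.002]
contact_force: [-1.4, -0.3, 6.1]
finger_gap: 0.257
grip_force: 108.2
```

Emit:
send_rows:
  travel:
    - [0, 0, -0.35]
    - [0.4, 0.4, 0]
    - [0.4, 0.4, 0]
    - [0.3, 0.32, 0]
    - [0, 0, 0.22]
    - [0, 0, 0]
    - [0, 0, 0.04]
    - [0, 0, 0.03]
    - [0, 0, 0.03]
    - [0, 0, 0.03]
    - [0, 0, 0]
    - [0, 0, 0]
  turn: [0, 0, 0, 0, 0, 0, 0, 0, 0, 0, 0, 0]

```text
time: 33.02
ee_pos: [0.4705, 0.0769, 0.1643]
eef_rot: [-3.141, 0.0, -0.001]
contact_force: [-2.6, 0.0, 4.7]
finger_gap: 0.258
grip_force: 108.2
```

Emit:
send_rows:
  travel:
    - [0, 0, -0.35]
    - [0, -0.6, 0]
    - [0, -0.9, 0]
    - [0, -0.73, 0]
    - [0, 0, 0.2]
    - [0, 0, 0]
    - [0, 0, 0.04]
    - [0, 0, 0.04]
    - [0, 0, 0.04]
    - [0, 0, 0.03]
    - [0, 0, 0]
    - [0, 0, 0]
  turn: [0, 0, 0, 0, 0, 0, 0, 0, 0, 0, 0, 0]

```text
time: 34.02
ee_pos: [0.4713, 0.1423, 0.1643]
eef_rot: [3.141, -0.001, -0.003]
contact_force: [-1.0, -1.7, 4.8]
finger_gap: 0.255
grip_force: 108.3
```

Emit:
send_rows:
  travel:
    - [0, 0, 0.03]
    - [0, 0, 0]
    - [0, 0, 0]
  turn: [0, 0, 0]

```text
time: 34.27
ee_pos: [0.4716, 0.1424, 0.1642]
eef_rot: [3.141, -0.001, -0.003]
contact_force: [-2.5, -2.6, 11.0]
finger_gap: 0.254
grip_force: 108.9
```

Emit:
send_rows:
  travel:
    - [0, 0, 0.03]
    - [0, 0, 0]
    - [0, 0, 0]
  turn: [0, 0, 0]

```text
time: 34.52
ee_pos: [0.4718, 0.1425, 0.1641]
eef_rot: [3.14, -0.002, -0.003]
contact_force: [-3.8, -3.2, 17.6]
finger_gap: 0.256
grip_force: 109.6
```

Emit:
send_rows:
  travel:
    - [0, 0, 0.02]
    - [0, 0, 0]
    - [0, 0, 0]
  turn: [0, 0, 0]

```text
time: 34.77
ee_pos: [0.472, 0.1425, 0.1641]
eef_rot: [3.14, -0.002, -0.003]
contact_force: [-5.1, -1.9, 20.8]
finger_gap: 0.256
grip_force: 109.9
```

Emit:
send_rows:
  travel:
    - [0, 0, -0.45]
    - [0.4, 0.4, 0]
    - [0.4, 0.4, 0]
    - [0.3, 0.3, 0]
    - [0, 0, 0.25]
    - [0, 0, 0]
    - [0, 0, 0.05]
    - [0, 0, 0.04]
    - [0, 0, 0.04]
    - [0, 0, 0.04]
    - [0, 0, 0]
    - [0, 0, 0]
  turn: [0, 0, 0, 0, 0, 0, 0, 0, 0, 0, 0, 0]

```text
time: 35.77
ee_pos: [0.5036, 0.111, 0.1642]
eef_rot: [3.141, -0.0, -0.0]
contact_force: [-4.3, -2.0, 15.0]
finger_gap: 0.252
grip_force: 109.0
```

Emit:
send_rows:
  travel:
    - [0, 0, -0.45]
    - [-0.6, 0, 0]
    - [-0.9, 0, 0]
    - [-0.7, 0, 0]
    - [0, 0, 0.25]
    - [0, 0, 0]
    - [0, 0, 0.05]
    - [0, 0, 0.05]
    - [0, 0, 0.05]
    - [0, 0, 0.05]
    - [0, 0, 0]
    - [0, 0, 0]
  turn: [0, 0, 0, 0, 0, 0, 0, 0, 0, 0, 0, 0]

```text
time: 36.77
ee_pos: [0.4395, 0.1107, 0.1641]
eef_rot: [-3.141, -0.002, -0.002]
contact_force: [-4.4, -1.1, 16.0]
finger_gap: 0.259
grip_force: 109.6
```

Emit:
send_rows:
  travel:
    - [0, 0, -0.45]
    - [0.4, 0.4, 0]
    - [0.4, 0.4, 0]
    - [0.3, 0.32, 0]
    - [0, 0, 0.25]
    - [0, 0, 0]
    - [0, 0, 0.05]
    - [0, 0, 0.05]
    - [0, 0, 0.05]
    - [0, 0, 0.05]
    - [0, 0, 0]
    - [0, 0, 0]
  turn: [0, 0, 0, 0, 0, 0, 0, 0, 0, 0, 0, 0]

```text
time: 37.77
ee_pos: [0.4709, 0.0774, 0.1642]
eef_rot: [3.141, -0.001, -0.0]
contact_force: [-4.0, -0.8, 15.3]
finger_gap: 0.256
grip_force: 109.3
```

All four sides solid at 15 N at the same height. Now returning the drift.

Emit:
send_rows:
  travel:
    - [0, 0, -0.4]
    - [0, 0, -0.7]
    - [0, 0, -0.7]
    - [0.25, 0.6, -0.2]
    - [0.25, 1, 0]
    - [0.25, 1, 0]
    - [0.25, 1, 0]
    - [0.25, 1, 0]
    - [0.25, 1, 0]
    - [0.25, 1, 0]
    - [0.18, 1, 0]
    - [0, 0.5, 0]
  turn: [0, 0, 0, 0, 0, 0, 0, 0, 0, 0, 0, 0]

```text
time: 38.77
ee_pos: [0.5288, -0.1703, 0.222]
eef_rot: [3.14, -0.001, -0.005]
contact_force: [-0.6, 0.3, -1.5]
finger_gap: 0.253
grip_force: 108.2
```

Emit:
send_rows:
  travel:
    - [0, 0, 0]
    - [0, 0, 0]
    - [0, 0, 0]
  turn: [0, 0, 0]

```text
time: 39.02
ee_pos: [0.5284, -0.1646, 0.2219]
eef_rot: [-3.14, 0.0, 0.001]
contact_force: [0.7, 0.1, -0.6]
finger_gap: 0.251
grip_force: 108.2
```

```bash
python3 - <<'E'
from bench import manip
from h import *
c=manip.camera("side");np.savez("side5.npz",**{k:c[k] for k in("pixels","camera_matrix","T")})
pp=manip.observe()["ee_pos"];print(pp,manip.observe()["eef_rot"])
for n,p in {2:(.52785,-.16545,.22415),5:pp}.items():
    a,K,T=load(f"side{n}");a=cv2.resize(a,None,fx=4,fy=4,interpolation=cv2.INTER_CUBIC)
    m=(a.min(2)>110)&(a[:,:,0].astype(int)>a[:,:,2].astype(int)+8)
    u,v=proj(K,T,np.array(p)+[0,0,-.0365]);u=int(u*4);v=int(v*4)
    b=blob(m,(u-60,v-45,u+60,v+150));q=b[:,0,:]
    g=[(r,q[q[:,1]==r,0].min(),q[q[:,1]==r,0].max()) for r in range(q[:,1].min(),q[:,1].max()+1)]
    w=[x for x in g if x[2]-x[1]>70];s=[x for x in g if x[0]>w[-1][0]+20]
    print(n,"guard rows",w[0][0]-v,w[-1][0]-v,"tip row",g[-1][0]-v,"shaft mid",[(s[i][1]+s[i][2])/2-u for i in(5,len(s)//2,-8)])
E
```

```text
[ 0.52847266 -0.16439906  0.22205081] [-3.14064265e+00  1.39422951e-04  1.42673400e-03]
2 guard rows -14 7 tip row 90 shaft mid [np.float64(-6.0), np.float64(-9.0), np.float64(-11.0)]
5 guard rows -13 7 tip row 91 shaft mid [np.float64(-5.0), np.float64(-7.5), np.float64(-10.0)]
```

The drift is unchanged in the grip. Lower it in.

Emit:
send_rows:
  travel:
    - [0, 0.04, 0.5]
    - [0, 0, 0.6]
    - [0, 0, 0.5]
    - [0, 0, 0.3]
    - [0, 0, 0.2]
    - [0, 0, 0.2]
    - [0, 0, 0.2]
    - [0, 0, 0]
    - [0, 0, 0]
  turn: [0, 0, 0, 0, 0, 0, 0, 0, 0]

```text
time: 39.82
ee_pos: [0.5286, -0.1676, 0.1472]
eef_rot: [3.142, -0.0, -0.001]
contact_force: [0.4, 0.2, -1.6]
finger_gap: 0.252
grip_force: 108.2
```

Emit:
send_rows:
  travel:
    - [0, 0, 0.3]
    - [0, 0, 0.3]
    - [0, 0, 0.3]
    - [0, 0, 0.2]
    - [0, 0, 0.15]
    - [0, 0, 0]
    - [0, 0, 0]
  turn: [0, 0, 0, 0, 0, 0, 0]

```text
time: 40.4
ee_pos: [0.5284, -0.1677, 0.1092]
eef_rot: [-3.141, 0.001, -0.001]
contact_force: [0.4, 0.5, -0.6]
finger_gap: 0.253
grip_force: 108.2
```

Emit:
send_rows:
  travel:
    - [0, -0.06, 0.05]
    - [0, 0, 0.04]
    - [0, 0, 0.03]
    - [0, 0, 0]
    - [0, 0, 0]
  turn: [0, 0, 0, 0, 0]

```text
time: 40.82
ee_pos: [0.5285, -0.1659, 0.1062]
eef_rot: [3.141, -0.0, -0.001]
contact_force: [-0.1, -0.6, -0.5]
finger_gap: 0.256
grip_force: 108.2
```

Emit:
send_rows:
  travel:
    - [0, 0, 0]
    - [0, 0, 0]
    - [0, 0, 0]
    - [0, 0, 0]
    - [0, 0, 0]
    - [0, 0, 0]
    - [0, 0, 0]
    - [0, 0, 0]
    - [0, 0, 0]
    - [0, 0, 0]
  turn: [0, 0, 0, 0, 0, 0, 0, 0, 0, 0]
  gripper: 0

```text
time: 41.65
ee_pos: [0.5285, -0.1659, 0.106]
eef_rot: [3.142, -0.0, -0.001]
contact_force: [-0.4, -0.4, 0.3]
finger_gap: 1.002
grip_force: 0.0
```

Emit:
send_rows:
  travel:
    - [0, 0, -0.3]
    - [0, 0, -0.7]
    - [0, 0, -0.9]
    - [0, 0, -0.9]
    - [0, 0, -0.9]
    - [0, 0, -0.9]
    - [0, 0, -0.5]
    - [0, 0, 0]
    - [0, 0, 0]
    - [0, 0, 0]
  turn: [0, 0, 0, 0, 0, 0, 0, 0, 0, 0]

```text
time: 42.48
ee_pos: [0.5277, -0.1657, 0.2583]
eef_rot: [-3.141, 0.002, -0.001]
contact_force: [0.4, 0.7, -0.6]
finger_gap: 0.999
grip_force: 0.0
```

```bash
python3 - <<'E'
from bench import manip
from h import *
c=manip.camera("side");a=c["pixels"];print(manip.observe()["ee_pos"],manip.observe()["time"])
cv2.imwrite("pics/p6.png",cv2.resize(a[180:380,260:500],(720,600),interpolation=cv2.INTER_CUBIC)[:,:,::-1])
E
```

```text
[ 0.52758551 -0.16566199  0.25779367] 42.5333
```

View pics/p6.png

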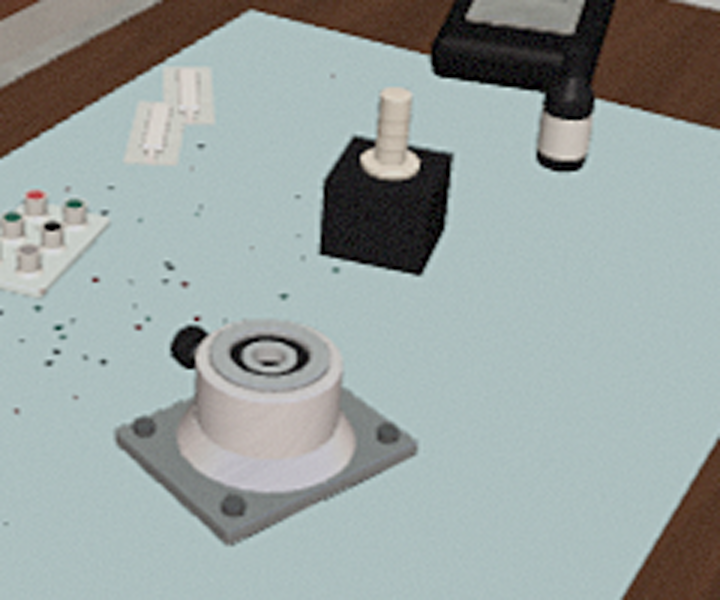

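The cup's flange is flush on the hub at crop (270,355), and the drift stands upright in its stand at crop (390,160). The gripper is clear of both.

```bash
python3 -c "
from bench import manip
print(manip.job_done())"
```

```text
the job is handed in; nothing more can be done
None
```

The cup is home and square on the hub, solid under pushes of 15 to 21 N at four points round the rim. The drift is back upright in its stand, nothing else on the bench was touched, and I handed the job in after about 43 s; the hand-in returned no verdict.

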